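Seat a tea-light cup between the three ball pins of its holder

ROBOT

A 7-joint arm with a two-finger parallel gripper is mounted at the origin on the work surface. World frame = base frame: x ahead of the robot, y to its left, z up, the work surface at z = 0. Lengths are in m, angles in degrees, forces in N, time in s.
With the tool pointing down it reaches from about 0.4 to 0.85 m from the base axis. Payload 4.5 kg.
Tool frame: the origin (TCP) lies at the very end of the fingers, on their centre line; the grasp point (between the pads) lies bot.grasp_offset behind it (bot.grasp_offset is the distance from the TCP to the grasp point, in m); z points along the fingers, y is the line along which they close (so a half turn about z gives the same grasp; the last joint's range is limited). The gripper opens to 85 mm and grips with 20 to 120 N. Pads are 22 mm wide; open, the fingers measure 114 mm over their backs; the gripper's body (76 mm by 85 mm) begins 54 mm behind the grasp point. The pads swing forward as they close: fully open they stand 13 mm farther back than shut.
Start: joints at [-73.407, 39.483, -11.15, 89.685, 9.013, 51.709, -12.324], TCP at [0.158, 0.605, 0.231] pointing down, gripper open.
Joint ranges: [-172.22, 172.22], [-26.19, 119.32], [-84.43, 86.54], [7.71, 146.69], [-57.33, 237.33], [2.42, 119.75], [-152.13, 152.13]. Speed limits (degrees/s): [147.25, 147.25, 180, 180, 180, 180, 180].

INTERFACE

Orientations are given as [roll, pitch, yaw] about the fixed x, y, z axes, in that order (R = Rz(yaw) Ry(pitch) Rx(roll)).
In Python, from workcell import bot gives the robot as it stands.
- The arm moves only by the tool jog_arm, never from a script. Its arguments are lists of equal length, an entry for each row: "linear": the shift along the tool's x, y, z as a fraction of full scale, a list of three; "delta_rot": the turn, a rotation vector about the tool's x, y, z as a fraction of full scale, a list of three. A call has 1 to 8 rows; each row shifts and turns the commanded pose from where the row before left it, along the tool's axes as they then stand; what a row does not reach is not made up. Full scale, the value 1, is 30 mm for a shift and 5 degrees for a turn. A row lasts 1/12 s, in which the tool goes at most 41.7 mm and 7.16 degrees, less where a joint would pass 70% of its speed; a pose out of reach is approached as far as the arm can. A call with a number of a shift or a turn outside -1 to 1 is refused whole. A call with a gripper value outside its range is refused whole. "grip" is the closure, from -1 (fully open) to 1 (shut), set as the call begins (left out, the last holds). The fingers move at their own pace and stop on an object; "squeeze" is the grip in N (left out, the last holds). Time passes only in rows, so rows that do not move let the fingers close. It gives the time, the measured TCP pose, the force, the opening and the grip force at its end, in the units of the state.
- bot.sense(): the state, without advancing time (a new reading comes with each control period).
- bot.read_camera(name): name is "side" or "top" or "wrist"; returns the picture (420x560x3 uint8, red, green, blue); there is no depth.
- bot.camera_info(name): a dict with "fx", "fy", "cx", "cy" (pixels), "world_from_camera" (4x4, takes a point from camera to world coordinates); the wrist camera has in their place "mount" (4x4, takes a point from camera to tool coordinates, whose origin is the TCP and whose axes are the flange's). Camera axes: x right, y down, z forward; pixel columns grow to the right and rows downward; lengths in m; the calibration is good to about 2 mm. The wrist camera is an equidistant fisheye: a pixel r from the principal point sees the ray r / f radians off the axis. A picture is of the moment at which its call begins: read the wrist's pose just before it. camera_info takes no time and is no camera call.
- bot.job_done(): hands the job in; it is judged then, once.
The state is a dict: "t": time; "q": joint angles; "joint_velocities": joint speeds; "effort": joint torques, N m; "tool_pos": TCP position; "tcp_rot": TCP orientation; "contact_force": force on the tool from outside, world axes, zero at the start; "torque": the same for the moment, N m; "finger_gap": opening from 0.0 (shut) to 1.0 (fully open); "gripper_force": force on a finger pad.
Only numpy, scipy, OpenCV 4.12 (cv2) and the standard library are available. Lean on these libraries where they do the work, as an engineer would, in place of code of your own. Each camera call takes 0.05 s, during which the arm holds its last target. There are 200 camera calls.

TASK

Stand the tall steel tea-light cup on the coral holder's floor between the sliding jaw and the stop pin, and let go of it. Then push the jaw up by its tab so that it nudges the cup along until all three ball pins press on it, snug but gentle: the stop pin is only held by friction and must stay where it was set. Leave the cup upright in the nest and everything else on the shelf where it is.

Things in the scene. Friction and masses are not known exactly. Their poses are not given: they have to be found in the camera images.
- tall_cup_center (a point): centre (half-way up) of the tall stainless steel tea-light cup: a plain upright cylinder 48 mm in diameter and 40 mm tall, about 120 g, filled with wax; the only tall one of the four steel cups. It stands on the shelf, which is at z = 0.
- tall_cup: the same cup; origin at the centre of its underside, z axis up its axis
- holder: coral silicone holder fixed to the shelf: a flat base 280 mm long (x), 100 mm wide (y), its floor 6 mm above the shelf; origin at the centre of its underside, +x along its length from jaw to stop. Over its centre line (y = 0) stand the aluminium jaw, on the -x side, and the stop, on the +x side. Both slide along x on rails sunk level with the floor.
- stop_rail (a point): mid-point of the stop's setting range (fixed on the holder: x = 72 mm, y = 0, 24 mm above the shelf). The stop is a level pin pointing to -x with a 12 mm steel ball at its end, on a block 22 mm wide, 31 mm high. The ball's centre is set up to 12 mm either way along x from here: not measured, to be felt for. Friction alone holds it: it slips at about 14 N; over 2.5 mm is shoved away.
- jaw (a joint): how far the jaw has slid from its rearmost place towards the stop, m (0 to 0.13, along the holder's +x). It slides with about 2 N of friction and stays where it is left. It starts between 0 and 20 mm.
- jaw_seat (a point): moves with the jaw: the point, 24 mm above the shelf, where the cup's axis is when the cup touches both jaw balls; at holder x = joint value - 55 mm, y = 0. The two balls are 12 mm steel ends of level pins that point to +x, centres 19 mm behind (-x) this point and 23 mm to either side of it: they take the cup like a V.
- jaw_tab (a point): centre of the jaw's upright aluminium tab, 50 mm above the shelf: 12 mm thick (holder x), 24 mm wide (holder y), its top 69 mm above the shelf. It stands on a crossbar 16 mm thick (x) and 94 mm wide (y) whose top is 32 mm above the shelf. The tab's centre is 62 mm behind (-x) jaw_seat.
- low_cup0: one of three low stainless steel tea-light cups with wax and a wick, 40 mm in diameter, 18 mm tall; leave it where it is; origin at the centre of its underside
- low_cup1: one of three low stainless steel tea-light cups with wax and a wick, 40 mm in diameter, 18 mm tall; leave it where it is; origin at the centre of its underside
- low_cup2: one of three low stainless steel tea-light cups with wax and a wick, 40 mm in diameter, 18 mm tall; leave it where it is; origin at the centre of its underside
- jar: clear glass jar with a steel screw lid, 76 mm in diameter, 100 mm tall; a bystander; origin at the centre of its underside
- star: grey plastic balloon weight shaped like a puffy star, about 86 mm across, 23 mm tall; a bystander; origin at the centre of its underside
- matchbox: small cardboard box 36 x 54 x 16 mm; a bystander; origin at the centre of its underside
Not all that is in view belongs to the job. Leave any purple or yellow look-alike of the tall_cup alone.

How it is judged:
By the outcome, as a careful person would: the job done as asked, in the order asked, and still so for the second after the job is handed in, with the robot touching nothing.
It also fails if it takes over 51 s, if anything falls off the work surface, if the arm or the gripper's body presses on something with over 40 N, if the wrist force passes 120 N, or if a joint passes its speed limit or range.

## Working session

There is one attempt and no reset: what is moved stays moved. The work goes in short steps, Python scripts to look and compute and a tool call to move; the robot and the scene stay as the last step left them, time stands still between calls to the robot, and variables do not carry over. Pictures are saved under pics/ and viewed, at most 10 in all, crops included, and the job is handed in when it is done.

Besides the shell and the picture viewer there is one more tool, called after "Call:" as name(argument=value, ...), one argument or row to a line, values as JSON. jog_arm: Moves the arm, as the interface text tells. Shift numbers are shares of 30 mm and turn numbers shares of 5 degrees, none past 1 either way. Its arguments: {"type":"object","properties":{"linear":{"type":"array"},"delta_rot":{"type":"array"},"grip":{"type":"number"},"squeeze":{"type":"number"}},"required":["linear","delta_rot"]}

```bash
mkdir -p pics; ls
python3 - <<'E'
from workcell import bot
import cv2,numpy as np
np.set_printoptions(precision=4,suppress=True)
s=bot.sense();print(s['t'],s['tool_pos'],s['tcp_rot'],s['contact_force'],bot.grasp_offset)
for n in("side","top","wrist"):
    print(n,bot.camera_info(n))
a=[]
for n in("side","top"):
    im=bot.read_camera(n)[:,:,::-1];cv2.imwrite(f"pics/{n}0.png",im)
E
```

```text
pics
0.0 [0.158  0.604  0.2305] [-179.8922    0.0083  165.3494] [0.5652 0.5062 0.416 ] 0.0187
side {'fx': 502.0521366643432, 'fy': 502.0521366643432, 'cx': 289.9980965154601, 'cy': 211.96151614460152, 'world_from_camera': array([[ 0.6982, -0.4542,  0.5534, -0.2682],
       [-0.7156, -0.4215,  0.5569, -0.8273],
       [-0.0197, -0.7849, -0.6194,  0.9583],
       [ 0.    ,  0.    ,  0.    ,  1.    ]])}
top {'fx': 451.58180103134293, 'fy': 451.58180103134293, 'cx': 278.3527553030156, 'cy': 210.37658815143797, 'world_from_camera': array([[ 0.0775, -0.9696,  0.2321,  0.241 ],
       [-0.997 , -0.0748,  0.0207, -0.04  ],
       [-0.0027, -0.233 , -0.9725,  1.3029],
       [ 0.    ,  0.    ,  0.    ,  1.    ]])}
wrist {'fx': 325.19226210127806, 'fy': 325.19226210127806, 'cx': 283.2512639354768, 'cy': 211.19892344799183, 'mount': array([[ 0.0004, -0.9625, -0.2713,  0.0684],
       [ 1.    ,  0.0003,  0.0005,  0.0009],
       [-0.0004, -0.2713,  0.9625, -0.1437],
       [ 0.    ,  0.    ,  0.    ,  1.    ]])}
```

View pics/side0.png

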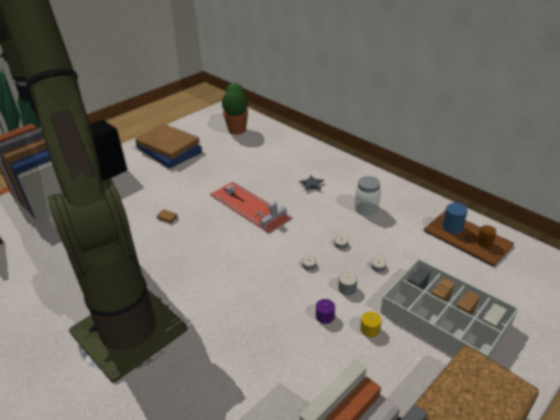

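View pics/top0.png

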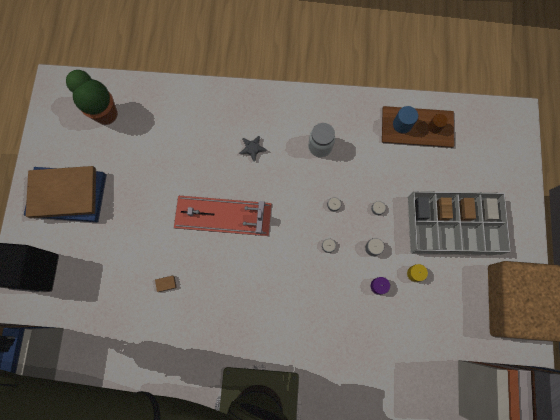

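The side view shows the holder with the jaw at about (273,212) and the stop at (231,190), and the tall steel cup at (347,283). In the top view the jaw is at (260,215), the stop at (190,212), and the tall cup at (375,246). Holder +x therefore points roughly to world +y.

```bash
cat > h.py <<'E'
import numpy as np, cv2
from workcell import bot
from scipy.spatial.transform import Rotation as Rn
np.set_printoptions(precision=4,suppress=True)
def ray(n,p):
    c=bot.camera_info(n);T=c['world_from_camera']
    d=T[:3,:3]@[(p[0]-c['cx'])/c['fx'],(p[1]-c['cy'])/c['fy'],1];return T[:3,3],d
def onz(n,p,z):
    o,d=ray(n,p);return o+d*(z-o[2])/d[2]
def wproj(P,s):  # world points -> wrist pixels
    c=bot.camera_info('wrist');M=c['mount'];R=Rn.from_euler('xyz',s['tcp_rot'],degrees=True).as_matrix()
    t=(np.atleast_2d(P)-s['tool_pos'])@R; v=(t-M[:3,3])@M[:3,:3]
    r=np.hypot(v[:,0],v[:,1]);k=np.arctan2(r,v[:,2])/r*c['fx']
    return np.c_[c['cx']+k*v[:,0],c['cy']+k*v[:,1]]
def wonz(p,z,s):
    c=bot.camera_info('wrist');M=c['mount'];R=Rn.from_euler('xyz',s['tcp_rot'],degrees=True).as_matrix()
    a=np.array([p[0]-c['cx'],p[1]-c['cy']]);r=np.hypot(*a)+1e-9;th=r/c['fx']
    d=R@M[:3,:3]@np.r_[a/r*np.sin(th),np.cos(th)];o=s['tool_pos']+R@M[:3,3]
    return o+d*(z-o[2])/d[2]
def coral(im):  # bgr
    h=cv2.cvtColor(im,cv2.COLOR_BGR2HSV);m=((h[...,0]<8)|(h[...,0]>172))&(h[...,1]>110)&(h[...,2]>90)
    m=cv2.morphologyEx(m.astype(np.uint8)*255,cv2.MORPH_CLOSE,np.ones((9,9)))
    n,l,st,_=cv2.connectedComponentsWithStats(m);return ((l==1+np.argmax(st[1:,4]))*255).astype(np.uint8)
E
python3 - <<'E'
from h import *
for n in("top","side"):
    im=cv2.imread(f"pics/{n}0.png");m=coral(im)
    c=max(cv2.findContours(m,0,2)[0],key=cv2.contourArea)
    P=np.array([onz(n,p[0],.006)[:2] for p in c.astype(float)],np.float32)
    (cx,cy),(w,h),a=cv2.minAreaRect(P);print(n,"holder",cx,cy,w,h,a,cv2.boundingRect(c))
    print(cv2.boxPoints(cv2.minAreaRect(P)))
for n,p in(("top",(374.5,244.5)),("side",(348,278))):print(n,"cup rim",onz(n,p,.04))
t=cv2.imread("pics/top0.png")[170:310,150:440];s=cv2.imread("pics/side0.png")[170:350,200:420]
cv2.imwrite("pics/c1.png",np.vstack([cv2.resize(t,(783,378),interpolation=2)[:, :],np.pad(cv2.resize(s,(264,216),interpolation=2),((0,0),(0,519),(0,0)))]))
E
```

```text
top holder 0.5238300561904907 0.1505265086889267 0.27768319845199585 0.09784897416830063 89.4920425415039 (174, 196, 97, 39)
[[0.4737 0.0121]
 [0.5715 0.0113]
 [0.574  0.2889]
 [0.4761 0.2898]]
side holder 0.5170400142669678 0.14559361338615417 0.08981586247682571 0.27458876371383667 0.44796571135520935 (213, 185, 77, 47)
[[0.4711 0.2825]
 [0.4732 0.008 ]
 [0.563  0.0087]
 [0.5609 0.2832]]
top cup rim [ 0.4645 -0.2914  0.04  ]
side cup rim [ 0.4593 -0.2967  0.04  ]
```

View pics/c1.png

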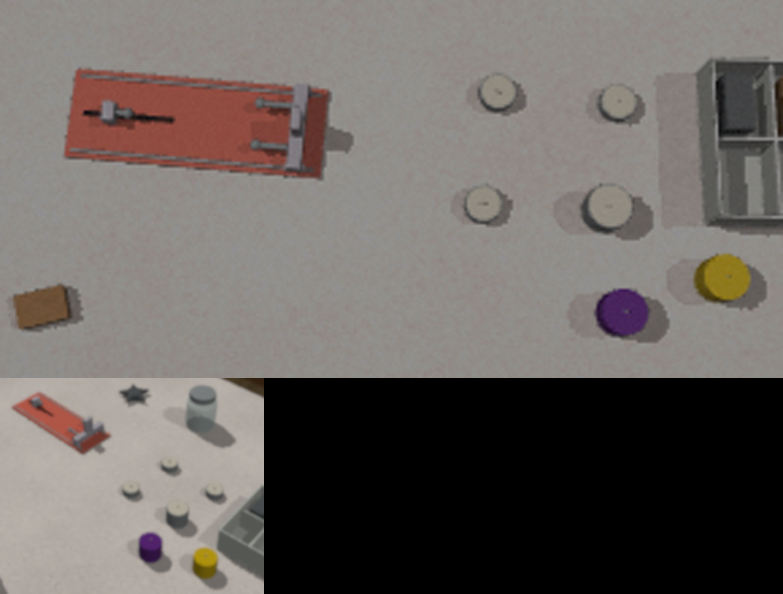

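The top crop shows the jaw at crop (298,125) and the stop ball at about (126,113), with clear space around the tall cup at (609,207). The holder's measured size of 278x98 mm matches its spec. I'll swing over the holder first and turn the tool to yaw 89.5, taking a wrist picture on the way.

Run:
```python
from h import *
psi=165.35;d=np.array([.342,-.424])/16
for i in range(16):
    p=np.radians(psi);print(np.round([(d@[np.cos(p),np.sin(p)])/.03,(d@[np.sin(p),-np.cos(p)])/.03],2));psi-=75.85/16
```

```text
[-0.91 -0.67]
[-0.97 -0.6 ]
[-1.01 -0.51]
[-1.05 -0.43]
[-1.08 -0.34]
[-1.11 -0.25]
[-1.12 -0.16]
[-1.13 -0.06]
[-1.13  0.03]
[-1.13  0.12]
[-1.11  0.22]
[-1.09  0.31]
[-1.06  0.4 ]
[-1.03  0.48]
[-0.98  0.57]
[-0.93  0.65]
```

Call:
jog_arm(
  linear=[
    [-0.9,-0.67,0],
    [-0.97,-0.6,0],
    [-1,-0.5,0],
    [-1,-0.43,0],
    [-1,-0.34,0],
    [-1,-0.25,0],
    [-1,-0.16,0],
    [-1,-0.06,0],
  ],
  delta_rot=[
    [0,0,0.95],
    [0,0,0.95],
    [0,0,0.95],
    [0,0,0.95],
    [0,0,0.95],
    [0,0,0.95],
    [0,0,0.95],
    [0,0,0.95],
  ],
  grip=-1,
)

```text
t: 0.77
tool_pos: [0.318, 0.4012, 0.2311]
tcp_rot: [-180.0, 0.0, 127.1]
contact_force: [1.6, 0.6, 0.2]
finger_gap: 1.0
gripper_force: 0.0
```

Call:
jog_arm(
  linear=[
    [-1,0.03,0],
    [-1,0.12,0],
    [-1,0.22,0],
    [-1,0.31,0],
    [-1,0.4,0],
    [-1,0.48,0],
    [-1,0.57,0],
    [-0.95,0.65,0],
  ],
  delta_rot=[
    [0,0,0.95],
    [0,0,0.95],
    [0,0,0.95],
    [0,0,0.95],
    [0,0,0.95],
    [0,0,0.95],
    [0,0,0.95],
    [0,0,0.95],
  ],
)

```text
t: 1.43
tool_pos: [0.4811, 0.203, 0.231]
tcp_rot: [-180.0, 0.0, 89.1]
contact_force: [0.8, -0.7, 0.0]
finger_gap: 1.001
gripper_force: 0.0
```

Call:
jog_arm(
  linear=[
    [-0.5,0.5,0],
    [0,0,0],
    [0,0,0],
  ],
  delta_rot=[
    [0,0,0],
    [0,0,0],
    [0,0,0],
  ],
)

```text
t: 1.68
tool_pos: [0.4959, 0.1879, 0.231]
tcp_rot: [-180.0, 0.0, 89.2]
contact_force: [0.0, 0.9, 0.3]
finger_gap: 0.999
gripper_force: 0.0
```

Run:
```python
from h import *
s=bot.sense();im=bot.read_camera('wrist')[:,:,::-1].copy();print(s['tool_pos'],s['tcp_rot'],s['contact_force'])
cv2.imwrite("pics/w1.png",im);import pickle;pickle.dump(s,open('s1.pkl','wb'))
m=coral(im);c=max(cv2.findContours(m,0,2)[0],key=cv2.contourArea)
P=np.array([wonz(p[0],.006,s)[:2] for p in c.astype(float)],np.float32)
print(cv2.minAreaRect(P),cv2.boundingRect(c));print(cv2.boxPoints(cv2.minAreaRect(P)))
```

```text
[0.4959 0.1879 0.231 ] [-179.9781    0.0275   89.1843] [0.0145 0.9175 0.3106]
((0.5254971981048584, 0.16494891047477722), (0.2529841661453247, 0.0984124094247818), 89.51235961914062) (265, 92, 88, 205)
[[0.4752 0.0389]
 [0.5736 0.038 ]
 [0.5758 0.291 ]
 [0.4774 0.2919]]
```

View pics/w1.png

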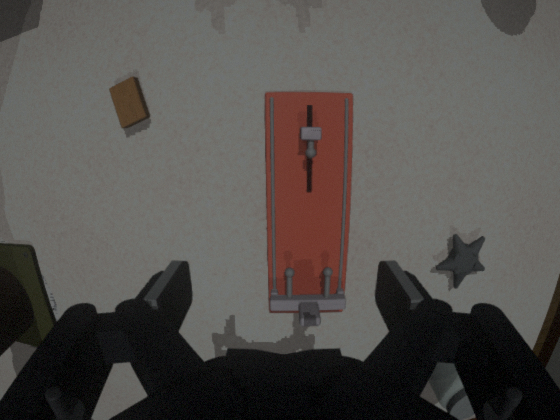

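The wrist view shows the stop ball at (311,153), the jaw balls at (290,272) and (327,272), and the crossbar at row 303. Next I'll compute those positions and the move to the cup.

Run:
```python
from h import *
import pickle
s=pickle.load(open('s1.pkl','rb'))
o=np.array([.525,.1508]);a=np.radians(89.5);H=np.array([[np.cos(a),np.sin(a)],[-np.sin(a),np.cos(a)]])
for k,p,z in(("stopball",(311,153),.026),("jb",(290,272),.026),("jb",(327,272),.026),("slot",(310,105),.006),("slot",(310,191),.006)):
    w=wonz(p,z,s);print(k,w,(H@(w[:2]-o))*1000)
for p,z in (((196.7,211.9),.024),):w=onz('top',p,z);print('top stop',w,H@(w[:2]-o)*1000)
```

```text
stopball [0.5267 0.2237 0.026 ] [72.9228 -1.0604]
jb [0.503  0.0838 0.026 ] [-67.1402  21.4134]
jb [0.5474 0.0828 0.026 ] [-67.8357 -22.9768]
slot [0.5275 0.2764 0.006 ] [125.6545  -1.4129]
slot [0.5273 0.1775 0.006 ] [26.7176 -2.0909]
top stop [0.5234 0.2239 0.024 ] [73.0537  2.241 ]
```

Call:
jog_arm(
  linear=[
    [-0.96,-0.07,0],
    [-0.96,-0.07,0],
    [-0.96,-0.07,0],
    [-0.96,-0.07,0],
    [-0.96,-0.07,0],
    [-0.96,-0.07,0.2],
    [-0.96,-0.07,0.2],
    [-0.96,-0.07,0.2],
  ],
  delta_rot=[
    [0,0,-0.06],
    [0,0,0],
    [0,0,0],
    [0,0,0],
    [0,0,0],
    [0,0,0],
    [0,0,0],
    [0,0,0],
  ],
)

```text
t: 2.4
tool_pos: [0.4765, -0.0402, 0.2131]
tcp_rot: [-180.0, -0.1, 89.9]
contact_force: [1.2, 0.0, 0.4]
finger_gap: 1.001
gripper_force: 0.0
```

Call:
jog_arm(
  linear=[
    [-0.96,-0.07,0.25],
    [-0.96,-0.07,0.25],
    [-0.96,-0.07,0.25],
    [-0.96,-0.07,0.25],
    [-0.96,-0.07,0.25],
    [-0.96,-0.07,0.25],
    [-0.96,-0.07,0.25],
    [-0.8,-0.07,0.25],
  ],
  delta_rot=[
    [0,0,0],
    [0,0,0],
    [0,0,0],
    [0,0,0],
    [0,0,0],
    [0,0,0],
    [0,0,0],
    [0,0,0],
  ],
)

```text
t: 3.07
tool_pos: [0.4591, -0.2668, 0.1529]
tcp_rot: [180.0, -0.0, 89.8]
contact_force: [0.4, -0.3, 0.2]
finger_gap: 0.998
gripper_force: 0.0
```

Call:
jog_arm(
  linear=[
    [0,0,0],
    [0,0,0],
  ],
  delta_rot=[
    [0,0,0],
    [0,0,0],
  ],
)

```text
t: 3.23
tool_pos: [0.4586, -0.2662, 0.1527]
tcp_rot: [-179.9, -0.1, 89.6]
contact_force: [0.2, 0.8, -1.0]
finger_gap: 0.999
gripper_force: 0.0
```

Run:
```python
from h import *
s=bot.sense();im=bot.read_camera('wrist')[:,:,::-1].copy();print(s['tool_pos'],s['tcp_rot'],s['contact_force'])
cv2.imwrite("pics/w2.png",im);import pickle;pickle.dump(s,open('s2.pkl','wb'))
print(wproj([[.463,-.293,.04]],s))
```

```text
[ 0.4586 -0.2662  0.1527] [-179.9452   -0.0645   89.6182] [ 0.2042  0.7633 -0.9833]
[[288.0667 238.9938]]
```

View pics/w2.png

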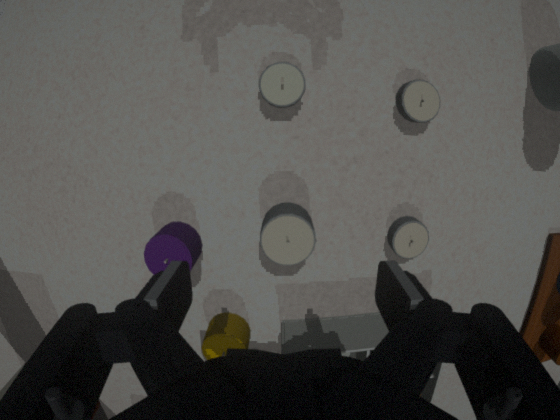

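The tall cup's top disc is centred at about (288,240) in the wrist view. The prediction was (288,239), so the cup is at (0.463, -0.293).

Call:
jog_arm(
  linear=[
    [-0.45,0.08,0.8],
    [-0.45,0.07,0.8],
    [0,0,0.8],
    [0,0,0.8],
    [0,0,0.8],
    [0,0,0.5],
    [0,0,0.2],
    [0,0,0],
  ],
  delta_rot=[
    [0,0,0],
    [0,0,0],
    [0,0,0],
    [0,0,0],
    [0,0,0],
    [0,0,0],
    [0,0,0],
    [0,0,0],
  ],
)

```text
t: 3.95
tool_pos: [0.4634, -0.291, 0.0113]
tcp_rot: [-179.9, -0.1, 89.8]
contact_force: [0.3, 0.3, 0.4]
finger_gap: 0.999
gripper_force: 0.0
```

Call:
jog_arm(
  linear=[
    [0,0,0],
    [0,0,0],
    [0,0,0],
    [0,0,0],
    [0,0,0],
    [0,0,0],
    [0,0,0],
    [0,0,0],
  ],
  delta_rot=[
    [0,0,0],
    [0,0,0],
    [0,0,0],
    [0,0,0],
    [0,0,0],
    [0,0,0],
    [0,0,0],
    [0,0,0],
  ],
  grip=1,
  squeeze=35,
)

```text
t: 4.62
tool_pos: [0.4637, -0.2937, 0.0137]
tcp_rot: [179.9, 0.0, 89.6]
contact_force: [-0.5, 0.8, 5.5]
finger_gap: 0.55
gripper_force: 35.4
```

Call:
jog_arm(
  linear=[
    [0,0,-0.8],
    [0.4,0,-0.9],
    [0.8,0.15,-0.9],
    [1,0.15,-0.9],
    [1,0.15,0],
    [1,0.15,0],
    [1,0.15,0],
    [1,0.15,0],
  ],
  delta_rot=[
    [0,0,0],
    [0,0,0],
    [0,0,0],
    [0,0,0],
    [0,0,0],
    [0,0,0],
    [0,0,0],
    [0,0,0],
  ],
)

```text
t: 5.28
tool_pos: [0.4916, -0.1064, 0.1183]
tcp_rot: [179.9, -0.0, 89.6]
contact_force: [0.5, 0.5, -2.6]
finger_gap: 0.548
gripper_force: 36.7
```

Call:
jog_arm(
  linear=[
    [1,0.15,0],
    [1,0.15,0],
    [1,0.15,0],
    [1,0.15,0],
    [1,0.15,0],
    [1,0.15,0],
    [1,0.1,0],
    [1,0,0],
  ],
  delta_rot=[
    [0,0,0],
    [0,0,0],
    [0,0,0],
    [0,0,0],
    [0,0,0],
    [0,0,0],
    [0,0,0],
    [0,0,0],
  ],
)

```text
t: 5.95
tool_pos: [0.5236, 0.1338, 0.118]
tcp_rot: [179.9, -0.0, 89.6]
contact_force: [1.3, -0.2, -1.9]
finger_gap: 0.549
gripper_force: 36.7
```

Call:
jog_arm(
  linear=[
    [0.8,0,0],
    [0.5,0,0],
    [0,0,0],
    [0,0,0],
  ],
  delta_rot=[
    [0,0,0],
    [0,0,0],
    [0,0,0],
    [0,0,0],
  ],
)

```text
t: 6.28
tool_pos: [0.5228, 0.1719, 0.1177]
tcp_rot: [180.0, -0.0, 89.8]
contact_force: [-0.1, -1.2, -1.2]
finger_gap: 0.548
gripper_force: 36.7
```

Run:
```python
from h import *
s=bot.sense();im=bot.read_camera('wrist')[:,:,::-1].copy();print(s['tool_pos'],s['tcp_rot'],s['contact_force'],s['finger_gap'])
cv2.imwrite("pics/w3.png",im);import pickle;pickle.dump(s,open('s3.pkl','wb'))
print(wproj([[.526,.224,.024],[.5255,.171,.046]],s))
```

```text
[0.5228 0.1719 0.1177] [179.9739  -0.0315  89.7668] [-0.0966 -1.1588 -1.2067] 0.5483556838241478
[[286.4371 145.86  ]
 [286.1485 224.7645]]
```

View pics/w3.png

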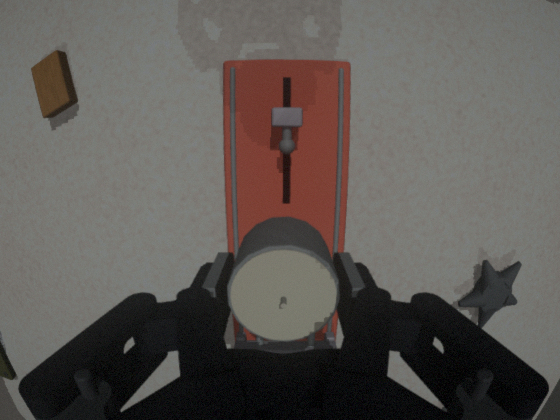

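Stop ball at (288,145), as predicted. The cup is held upright with its top centred at about (283,295).

Run:
```python
from h import *
import pickle
s=pickle.load(open('s3.pkl','rb'))
print(wonz((283,295),.144,s),wonz((288,145),.026,s),wonz((283,295),.148,s))
```

```text
[0.5233 0.1723 0.144 ] [0.5271 0.2248 0.026 ] [0.5234 0.1746 0.148 ]
```

Call:
jog_arm(
  linear=[
    [0,0.1,0.7],
    [0,0,0.8],
    [0,0,0.8],
    [0,0,0.5],
    [0,0,0.25],
    [0,0,0],
    [0,0,0],
  ],
  delta_rot=[
    [0,0,0],
    [0,0,0],
    [0,0,0],
    [0,0,0],
    [0,0,0],
    [0,0,0],
    [0,0,0],
  ],
)

```text
t: 6.92
tool_pos: [0.5264, 0.1698, 0.0262]
tcp_rot: [180.0, 0.0, 89.5]
contact_force: [0.3, -0.1, -1.3]
finger_gap: 0.549
gripper_force: 36.7
```

Call:
jog_arm(
  linear=[
    [0,0,0.07],
    [0,0,0.07],
    [0,0,0],
    [0,0,0],
  ],
  delta_rot=[
    [0,0,0],
    [0,0,0],
    [0,0,0],
    [0,0,0],
  ],
)

```text
t: 7.25
tool_pos: [0.5263, 0.1711, 0.0221]
tcp_rot: [180.0, -0.0, 89.6]
contact_force: [0.2, -0.3, -1.4]
finger_gap: 0.549
gripper_force: 36.7
```

Call:
jog_arm(
  linear=[
    [0,0,0.04],
    [0,0,0],
    [0,0,0],
  ],
  delta_rot=[
    [0,0,0],
    [0,0,0],
    [0,0,0],
  ],
)

```text
t: 7.5
tool_pos: [0.526, 0.1711, 0.0204]
tcp_rot: [180.0, -0.0, 89.7]
contact_force: [-0.1, -0.7, -0.6]
finger_gap: 0.55
gripper_force: 36.7
```

Call:
jog_arm(
  linear=[
    [0,0,0.04],
    [0,0,0],
    [0,0,0],
  ],
  delta_rot=[
    [0,0,0],
    [0,0,0],
    [0,0,0],
  ],
)

```text
t: 7.75
tool_pos: [0.5262, 0.1711, 0.0197]
tcp_rot: [180.0, -0.0, 89.6]
contact_force: [-1.1, -0.1, 5.5]
finger_gap: 0.552
gripper_force: 37.2
```

Floor contact at the expected height. I'll let go.

Call:
jog_arm(
  linear=[
    [0,0,0],
    [0,0,0],
    [0,0,0],
    [0,0,0],
    [0,0,0],
    [0,0,0],
  ],
  delta_rot=[
    [0,0,0],
    [0,0,0],
    [0,0,0],
    [0,0,0],
    [0,0,0],
    [0,0,0],
  ],
  grip=-1,
)

```text
t: 8.25
tool_pos: [0.526, 0.171, 0.0191]
tcp_rot: [-180.0, -0.0, 89.6]
contact_force: [-0.1, 0.4, 0.1]
finger_gap: 1.0
gripper_force: 0.0
```

Call:
jog_arm(
  linear=[
    [0,0,-0.4],
    [0,0,-0.8],
    [0,0,-1],
    [0,0,-1],
    [-0.5,0,-0.8],
    [-0.5,0,0],
    [0,0,0],
    [0,0,0],
  ],
  delta_rot=[
    [0,0,0],
    [0,0,0],
    [0,0,0],
    [0,0,0],
    [0,0,0],
    [0,0,0],
    [0,0,0],
    [0,0,0],
  ],
)

```text
t: 8.92
tool_pos: [0.5258, 0.1405, 0.1399]
tcp_rot: [180.0, -0.0, 89.5]
contact_force: [-0.4, -0.3, -0.0]
finger_gap: 1.0
gripper_force: 0.0
```

Run:
```python
from h import *
s=bot.sense();im=bot.read_camera('wrist')[:,:,::-1].copy();print(s['tool_pos'],s['tcp_rot'],s['contact_force'],s['finger_gap'])
cv2.imwrite("pics/w4.png",im);import pickle;pickle.dump(s,open('s4.pkl','wb'))
print(wproj([[.5265,.2245,.026],[.5265,.171,.046],[.5255,.0405,.069]],s))
```

```text
[0.5258 0.1405 0.1399] [179.9835  -0.0141  89.545 ] [-0.378  -0.3035 -0.0289] 0.9998709438256342
[[282.5505 103.7994]
 [283.0626 174.9862]
 [283.0635 339.4583]]
```

View pics/w4.png

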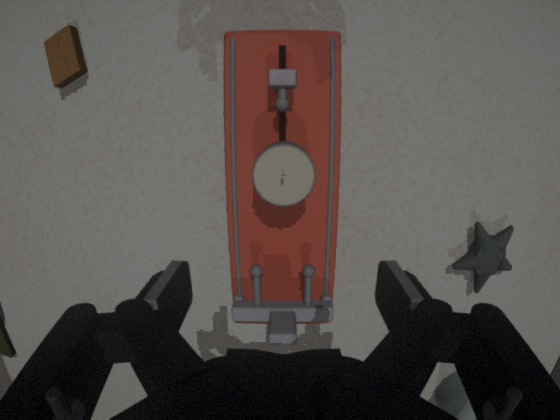

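The cup stands upright on the floor at (283,175), between the stop ball at (283,103) and the jaw balls at row 271. The tab is behind the crossbar at (283,330). I'll shut the fingers and go round behind the tab.

Call:
jog_arm(
  linear=[
    [-0.9,0,0],
    [-1,0,0],
    [-1,0,0],
    [-1,0,0],
    [-1,0,0],
    [-0.8,0,0],
    [0,0,0.8],
    [0,0,0.8],
  ],
  delta_rot=[
    [0,0,0],
    [0,0,0],
    [0,0,0],
    [0,0,0],
    [0,0,0],
    [0,0,0],
    [0,0,0],
    [0,0,0],
  ],
  grip=1,
)

```text
t: 9.63
tool_pos: [0.5258, -0.0311, 0.0909]
tcp_rot: [179.9, 0.0, 89.5]
contact_force: [0.8, 1.3, 0.0]
finger_gap: 0.001
gripper_force: 0.0
```

Call:
jog_arm(
  linear=[
    [0,0,0.8],
    [0,0,0.6],
    [0,0,0.2],
    [0,0,0],
    [0,0,0],
    [0,0,0],
  ],
  delta_rot=[
    [0,0,0],
    [0,0,0],
    [0,0,0],
    [0,0,0],
    [0,0,0],
    [0,0,0],
  ],
)

```text
t: 10.13
tool_pos: [0.5255, -0.0296, 0.0439]
tcp_rot: [179.9, -0.0, 89.7]
contact_force: [-1.2, 0.3, 1.1]
finger_gap: 0.0
gripper_force: 0.0
```

Call:
jog_arm(
  linear=[
    [0.5,0,0],
    [0.5,0,0],
    [0.3,0,0],
    [0.1,0,0],
    [0.1,0,0],
    [0.1,0,0],
    [0.1,0,0],
    [0.1,0,0],
  ],
  delta_rot=[
    [0,0,0],
    [0,0,0],
    [0,0,0],
    [0,0,0],
    [0,0,0],
    [0,0,0],
    [0,0,0],
    [0,0,0],
  ],
)

```text
t: 10.8
tool_pos: [0.5252, 0.0233, 0.0433]
tcp_rot: [180.0, 0.0, 89.6]
contact_force: [-0.1, -1.5, 1.3]
finger_gap: -0.001
gripper_force: 1.1
```

Call:
jog_arm(
  linear=[
    [0.1,0,0],
    [0.1,0,0],
    [0.1,0,0],
    [0.1,0,0],
    [0.1,0,0],
    [0.1,0,0],
    [0.1,0,0],
    [0.1,0,0],
  ],
  delta_rot=[
    [0,0,0],
    [0,0,0],
    [0,0,0],
    [0,0,0],
    [0,0,0],
    [0,0,0],
    [0,0,0],
    [0,0,0],
  ],
)

```text
t: 11.47
tool_pos: [0.5254, 0.0483, 0.0432]
tcp_rot: [180.0, -0.0, 89.6]
contact_force: [0.5, -2.0, 1.7]
finger_gap: -0.005
gripper_force: 1.1
```

Call:
jog_arm(
  linear=[
    [0.15,0,0],
    [0.15,0,0],
    [0.15,0,0],
    [0.15,0,0],
    [0.15,0,0],
    [0.15,0,0],
    [0.15,0,0],
    [0.1,0,0],
  ],
  delta_rot=[
    [0,0,0],
    [0,0,0],
    [0,0,0],
    [0,0,0],
    [0,0,0],
    [0,0,0],
    [0,0,0],
    [0,0,0],
  ],
)

```text
t: 12.13
tool_pos: [0.5257, 0.0834, 0.0432]
tcp_rot: [180.0, -0.0, 89.7]
contact_force: [0.9, -1.3, 1.8]
finger_gap: -0.002
gripper_force: 1.1
```

Call:
jog_arm(
  linear=[
    [0.05,0,0],
    [0.05,0,0],
    [0.05,0,0],
    [0.05,0,0],
    [0.05,0,0],
    [0.05,0,0],
    [0.05,0,0],
    [0.05,0,0],
  ],
  delta_rot=[
    [0,0,0],
    [0,0,0],
    [0,0,0],
    [0,0,0],
    [0,0,0],
    [0,0,0],
    [0,0,0],
    [0,0,0],
  ],
)

```text
t: 12.8
tool_pos: [0.5257, 0.0944, 0.0432]
tcp_rot: [180.0, 0.0, 89.6]
contact_force: [2.1, -3.7, 0.5]
finger_gap: 0.002
gripper_force: 1.4
```

Call:
jog_arm(
  linear=[
    [0.04,0,0],
    [0.04,0,0],
    [0.04,0,0],
    [0.04,0,0],
    [0,0,0],
  ],
  delta_rot=[
    [0,0,0],
    [0,0,0],
    [0,0,0],
    [0,0,0],
    [0,0,0],
  ],
)

```text
t: 13.22
tool_pos: [0.5257, 0.0997, 0.0432]
tcp_rot: [180.0, -0.0, 89.7]
contact_force: [0.6, -1.9, 0.3]
finger_gap: -0.003
gripper_force: 1.0
```

Run:
```python
from h import *
s=bot.sense();im=bot.read_camera('wrist')[:,:,::-1].copy();print(s['t'],s['tool_pos'],s['tcp_rot'],s['contact_force'])
cv2.imwrite("pics/w5.png",im)
print(wproj([[.5265,.2245,.026]],s))
```

```text
13.2167 [0.5257 0.0997 0.0432] [179.9873  -0.0217  89.669 ] [ 0.6447 -1.9184  0.2598]
[[282.2404  14.5356]]
```

View pics/w5.png

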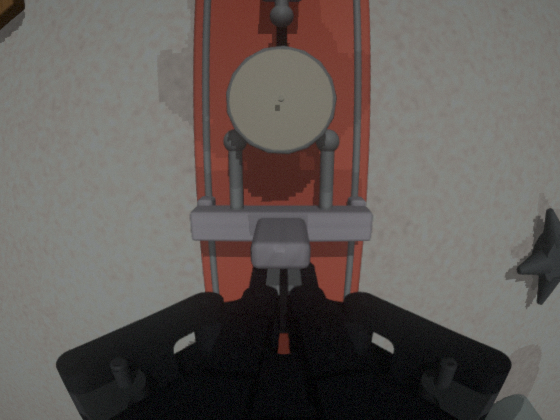

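The cup, with its top centred at (281,99), sits in both jaw balls at (234,140) and (328,140). The stop ball is ahead at (282,14).

Run:
```python
from h import *
s=bot.sense();c=wonz((281,99.5),.046,s);b=wonz((282,14),.025,s)
print(c,b,'gap',b[1]-c[1]-.030)
```

```text
[0.5256 0.179  0.046 ] [0.5262 0.2251 0.025 ] gap 0.01609177625141045
```

Call:
jog_arm(
  linear=[
    [0.04,0,0],
    [0.04,0,0],
    [0.04,0,0],
    [0.04,0,0],
    [0.04,0,0],
    [0.04,0,0],
    [0.04,0,0],
    [0.04,0,0],
  ],
  delta_rot=[
    [0,0,0],
    [0,0,0],
    [0,0,0],
    [0,0,0],
    [0,0,0],
    [0,0,0],
    [0,0,0],
    [0,0,0],
  ],
)

```text
t: 13.93
tool_pos: [0.5255, 0.109, 0.0432]
tcp_rot: [-180.0, -0.0, 89.6]
contact_force: [0.5, -3.3, 1.2]
finger_gap: 0.003
gripper_force: 1.4
```

Call:
jog_arm(
  linear=[
    [0.02,0,0],
    [0.02,0,0],
    [0.02,0,0],
    [0.02,0,0],
    [0,0,0],
  ],
  delta_rot=[
    [0,0,0],
    [0,0,0],
    [0,0,0],
    [0,0,0],
    [0,0,0],
  ],
)

```text
t: 14.35
tool_pos: [0.5256, 0.1115, 0.0432]
tcp_rot: [-180.0, -0.0, 89.7]
contact_force: [0.9, -2.1, 0.3]
finger_gap: 0.0
gripper_force: 1.2
```

Call:
jog_arm(
  linear=[
    [0.02,0,0],
    [0.02,0,0],
    [0,0,0],
  ],
  delta_rot=[
    [0,0,0],
    [0,0,0],
    [0,0,0],
  ],
)

```text
t: 14.6
tool_pos: [0.5256, 0.1127, 0.0432]
tcp_rot: [-180.0, -0.0, 89.7]
contact_force: [1.2, -1.8, 0.9]
finger_gap: -0.0
gripper_force: 1.2
```

Now 0.5 mm steps, watching the force.

Call:
jog_arm(
  linear=[
    [0.016,0,0],
    [0.016,0,0],
    [0,0,0],
  ],
  delta_rot=[
    [0,0,0],
    [0,0,0],
    [0,0,0],
  ],
)

```text
t: 14.85
tool_pos: [0.5256, 0.1136, 0.0432]
tcp_rot: [-180.0, -0.0, 89.7]
contact_force: [1.0, -2.6, -0.3]
finger_gap: 0.004
gripper_force: 1.3
```

Call:
jog_arm(
  linear=[
    [0.016,0,0],
    [0.016,0,0],
    [0,0,0],
  ],
  delta_rot=[
    [0,0,0],
    [0,0,0],
    [0,0,0],
  ],
)

```text
t: 15.1
tool_pos: [0.5256, 0.1146, 0.0432]
tcp_rot: [-180.0, -0.0, 89.7]
contact_force: [0.8, -2.0, 0.3]
finger_gap: 0.001
gripper_force: 1.3
```

Call:
jog_arm(
  linear=[
    [0.016,0,0],
    [0,0,0],
  ],
  delta_rot=[
    [0,0,0],
    [0,0,0],
  ],
)

```text
t: 15.27
tool_pos: [0.5256, 0.1149, 0.0432]
tcp_rot: [-180.0, 0.0, 89.6]
contact_force: [0.6, -2.5, 0.8]
finger_gap: 0.001
gripper_force: 1.5
```

Call:
jog_arm(
  linear=[
    [0.016,0,0],
    [0,0,0],
  ],
  delta_rot=[
    [0,0,0],
    [0,0,0],
  ],
)

```text
t: 15.43
tool_pos: [0.5256, 0.115, 0.0431]
tcp_rot: [-180.0, 0.0, 89.6]
contact_force: [-0.1, -4.2, 0.3]
finger_gap: -0.002
gripper_force: 1.9
```

Call:
jog_arm(
  linear=[
    [0.016,0,0],
    [0,0,0],
  ],
  delta_rot=[
    [0,0,0],
    [0,0,0],
  ],
)

```text
t: 15.6
tool_pos: [0.5256, 0.1151, 0.0432]
tcp_rot: [-180.0, 0.0, 89.6]
contact_force: [-0.1, -4.3, 0.4]
finger_gap: 0.004
gripper_force: 2.5
```

Call:
jog_arm(
  linear=[
    [0.016,0,0],
    [0,0,0],
  ],
  delta_rot=[
    [0,0,0],
    [0,0,0],
  ],
)

```text
t: 15.77
tool_pos: [0.5256, 0.1153, 0.0432]
tcp_rot: [-180.0, 0.1, 89.6]
contact_force: [0.5, -5.8, 1.3]
finger_gap: 0.003
gripper_force: 2.9
```

Call:
jog_arm(
  linear=[
    [0.016,0,0],
    [0,0,0],
  ],
  delta_rot=[
    [0,0,0],
    [0,0,0],
  ],
)

```text
t: 15.93
tool_pos: [0.5256, 0.1154, 0.0432]
tcp_rot: [-180.0, 0.1, 89.6]
contact_force: [0.3, -6.0, 1.5]
finger_gap: 0.001
gripper_force: 3.2
```

Call:
jog_arm(
  linear=[
    [0.016,0,0],
    [0,0,0],
    [0,0,0],
  ],
  delta_rot=[
    [0,0,0],
    [0,0,0],
    [0,0,0],
  ],
)

```text
t: 16.18
tool_pos: [0.5256, 0.1154, 0.0432]
tcp_rot: [-180.0, 0.1, 89.5]
contact_force: [-0.6, -6.9, 1.2]
finger_gap: 0.001
gripper_force: 3.6
```

Run:
```python
from h import *
s=bot.sense();im=bot.read_camera('wrist')[:,:,::-1].copy();print(s['t'],s['tool_pos'],s['tcp_rot'],s['contact_force'])
cv2.imwrite("pics/w6.png",im)
print(wproj([[.5262,.2251,.026]],s))
```

```text
16.1833 [0.5256 0.1154 0.0432] [-179.9801    0.1209   89.5473] [-0.605  -6.92    1.1895]
[[281.5605  42.2824]]
```

Call:
jog_arm(
  linear=[
    [-0.06,0,0],
    [-0.1,0,0],
    [-0.3,0,0],
    [-0.6,0,0],
    [0,0,-0.8],
    [0,0,-1],
    [0,0,-1],
    [0.5,0,-0.9],
  ],
  delta_rot=[
    [0,0,0],
    [0,0,0],
    [0,0,0],
    [0,0,0],
    [0,0,0],
    [0,0,0],
    [0,0,0],
    [0,0,0],
  ],
)

```text
t: 16.9
tool_pos: [0.5256, 0.0972, 0.1557]
tcp_rot: [-180.0, 0.1, 89.4]
contact_force: [1.7, 0.4, -0.9]
finger_gap: 0.002
gripper_force: 0.0
```

Call:
jog_arm(
  linear=[
    [0.9,0,0],
    [0.9,0,0],
    [0,0,0],
    [0,0,0],
  ],
  delta_rot=[
    [0,0,0],
    [0,0,0],
    [0,0,0],
    [0,0,0],
  ],
)

```text
t: 17.23
tool_pos: [0.5254, 0.1573, 0.1541]
tcp_rot: [-180.0, -0.1, 89.9]
contact_force: [0.2, 0.2, -0.3]
finger_gap: -0.001
gripper_force: 0.0
```

Run:
```python
from h import *
s=bot.sense();im=bot.read_camera('wrist')[:,:,::-1].copy();print(s['t'],s['tool_pos'],s['tcp_rot'],s['contact_force'])
print(wproj([[.5262,.2247,.026],[.526,.1948,.046]],s))
cv2.imwrite("pics/w7.png",np.hstack([im[20:320,140:440],cv2.imread("pics/w6.png")[0:300,140:440]]))
```

```text
17.2333 [0.5254 0.1573 0.1541] [-179.988    -0.1233   89.931 ] [ 0.1701  0.1722 -0.2653]
[[283.369  124.8197]
 [283.1426 163.361 ]]
```

View pics/w7.png

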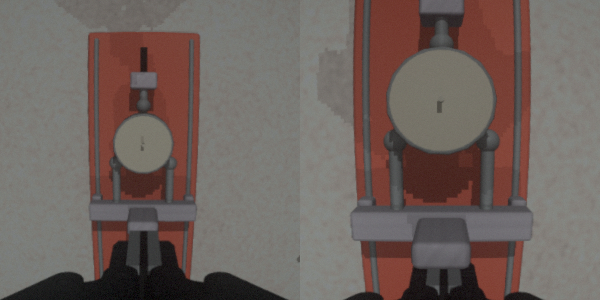

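After I withdrew, the cup is upright and touching all three balls. The stop ball is at about (283,124) against a predicted (283,125), so it has not moved.

```bash
python3 -c "
from workcell import bot
print(bot.job_done())"
```

```text
the job is handed in; nothing more can be done
None
```

The tall cup stands upright in the nest, held by all three ball pins at about 7 N of push on the tab (roughly 5 N at the stop); the stop pin is where it was set to within camera accuracy, and the job was handed in at about 17 s.

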